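# Nest a channel section over a pair of open-up channels

## Task

Two aluminium channel sections lie open-up, side by side, in the grey cradle. Take the loose channel that is both wide and full length from the worktop and lay it open-down over the middle of the pair, so that it bridges the gap, its two flanges standing one in each trough with the ends of all three level. Leave the narrow channel and the short offcut where they lie.

Things in the scene. Friction and masses are not known exactly. Their poses are not given: they have to be found in the camera images.
- wide_channel_center (a point): The loose channel to lay: aluminium C-section lying open-down (web on top, three dark holes in it), 160 long x 62 wide x 40 high, walls 4, 0.11 to 0.22 kg; the only loose one both 160 long and 62 wide. Point: its centre, 20 above its underside. x along its length, y across its width (grip across the 62, outside the flanges), z up.
- seat (a point): Middle of the fixed grey cradle (180 x 184), between its two open-up channels (each 160 long, 70 wide, 32 high, walls 4, gap 20). Point: mid-length, mid-gap, level with the trough floors, 10 above the worktop. x along the channels, y across, z up. Inner flanges at |y| 10 to 14, troughs 14 to 76, outer flanges 76 to 80, flange tops z = 28. Laid channel stands on the trough floors, centre at z = 20
- narrow_channel_center (a point): Bystander: loose aluminium channel lying open-down, 160 long x 32 wide x 40 high, too narrow to go over the two inner flanges. Point at its centre, half-way up; x along its length, z up. To be left alone.
- short_channel_center (a point): Bystander: loose offcut of the wide channel lying open-down, 70 long x 62 wide x 40 high, one dark hole in its web. Point at its centre, half-way up; x along its length, z up. To be left alone.

How it is judged (in metres and radians):
At the end, for the whole second after the job is handed in: The wide full-length channel stands open-down on the trough floors, one flange in each trough (centre 14 to 26 mm over the seat point, tilt under 0.1 rad), within 16 mm of the middle across, its ends within 20 mm of the pair's ends, and parallel to the pair within 0.2 rad (z of wide_channel_center in the frame of seat between 0.014 and 0.026 m and y of wide_channel_center in the frame of seat between -0.016 and 0.016 m and x of wide_channel_center in the frame of seat between -0.02 and 0.02 m and angle between the x axis of wide_channel_center and the x axis of seat, either way round below 0.2 rad and angle between wide_channel_center's own z axis and vertical below 0.1 rad); the robot touches nothing.
It fails at once if the narrow channel is moved by more than 30 mm (distance of narrow_channel_center from where it was at the start of the episode above 0.03 m).
It fails at once if the short offcut is moved by more than 30 mm (distance of short_channel_center from where it was at the start of the episode above 0.03 m).
It also fails if it takes over 32 s, if anything falls off the work surface, if the arm or the gripper's body presses on something with over 40 N, if the wrist force passes 120 N, or if a joint passes its speed limit or range.

## Robot

A 7-joint arm with a two-finger parallel gripper is mounted at the origin on a cart in front of the work surface, level with it; the furniture and walls round the work are solid. World frame = base frame: x ahead of the robot, y to its left, z up, the work surface at z = 0. Lengths are in mm, angles in rad, forces in N, time in s.
With the tool pointing down it reaches from about 425 to 875 mm from the base axis. Payload 4.7 kg.
Tool frame: the origin (TCP) lies at the very end of the fingers, on their centre line; the grasp point (between the pads) lies 19 mm behind it; z points along the fingers, x is the direction in which the jaws open and shut, and the axes are right-handed (so a half turn about z gives the same grasp; the last joint's range is limited). The gripper opens to 87 mm and grips with 3 to 60 N. Pads are 19 mm wide; open, the fingers measure 117 mm over their backs; the gripper's body (75 mm by 190 mm) begins 51 mm behind the grasp point.
Start: joints at [1.172, 0.321, -0.07, 1.45, 0.023, 1.371, -0.057], TCP at [260.747, -595.43, 222.587] pointing down, gripper open.
Joint ranges: [-2.86, 2.86], [-0.3, 2.09], [-1.38, 1.24], [0.06, 2.45], [-1.56, 4.7], [0.09, 2.05], [-2.69, 2.69]. Speed limits (rad/s): [2.57, 2.57, 3.14, 3.14, 3.14, 3.14, 3.14].

## Interface

Orientations are given as a 3x3 rotation matrix whose columns are the frame's x, y, z axes.
In Python, from rig import readout, imaging, sign_off gives the robot as it stands.
- The arm moves only by the tool arm_command, never from a script. Its argument "deltas" is a list that holds one entry, the list of rows, each a list of 7 numbers: the shift along the tool's x, y, z in m, then the turn, a rotation vector about the tool's x, y, z in rad, then the opening, from 0 (shut) to 1 (fully open). A call has 1 to 5 rows; each row shifts and turns the commanded pose from where the row before left it, along the tool's axes as they then stand; what a row does not reach is not made up. A row lasts 1/8 s, in which the tool goes at most 62.5 mm and 10.7 degrees, less where a joint would pass 70% of its speed; a pose out of reach is approached as far as the arm can. A call is refused whole if a number of a shift passes 0.0625 or a number of a turn 0.188, either way. A call with a gripper value outside its range is refused whole. The fingers move at their own pace and stop on an object; "force" is the grip in N (left out, the last holds). Time passes only in rows, so rows that do not move let the fingers close. It gives the time, the measured TCP pose, the force and the opening at its end, in the units of the state.
- readout.observe(): the state, without advancing time (a new reading comes with each control period).
- imaging.snapshot(name): name is "scene" or "top" or "wrist"; returns a dict with "color" (480x640x3 uint8, red, green, blue), "fx", "fy", "cx", "cy" (pixels), "world_from_camera" (4x4, takes a point from camera to world coordinates). Camera axes: x right, y down, z forward; pixel columns grow to the right and rows downward; lengths in mm; the calibration is good to about 2 mm. A picture is of the moment at which its call begins. There is no depth.
- sign_off(): hands the job in, once; it reports no verdict.
The state is a dict: "time_s": time; "joint_pos": joint angles; "qvel": joint speeds; "joint_efforts": joint torques, N m; "ee_pos": TCP position; "tool_rot": TCP orientation; "ft_force": force on the tool from outside, world axes, zero at the start; "wrist_torque": the same for the moment, N m; "width": finger opening in mm.
Only numpy, scipy, OpenCV 4.12 (cv2) and the standard library are available. Lean on these libraries where they do the work, as an engineer would, in place of code of your own. Each camera call takes 0.05 s, during which the arm holds its last target.

## Working session

There is one attempt and no reset: what is moved stays moved. The work goes in short steps, Python scripts to look and compute and a tool call to move; the robot and the scene stay as the last step left them, time stands still between calls to the robot, and variables do not carry over. Pictures are saved under pics/ and viewed, and the job is handed in when it is done.

Besides the shell and the picture viewer there is one more tool, called after "Request:" by a JSON object that holds its "name" and its "arguments", one argument or row to a line. arm_command: Moves the arm, as the interface text tells. Its arguments: {"type":"object","properties":{"deltas":{"type":"array"},"force":{"type":"number"}},"required":["deltas"]}

```bash
mkdir -p pics
python3 - <<'E'
from rig import readout, imaging
import cv2,pickle
s=readout.observe();print(s)
for n in("scene","top"):
    d=imaging.snapshot(n);cv2.imwrite(f"pics/{n}0.png",d["color"][:,:,::-1]);pickle.dump(d,open(f"{n}0.pkl","wb"));print(n,d["fx"],d["fy"],d["cx"],d["cy"],d["world_from_camera"].round(3).tolist())
E
```

```text
{'time_s': 0.0, 'joint_pos': array([ 1.17209882,  0.32182655, -0.07008215,  1.45171737,  0.02259703,
        1.3707874 , -0.05686263]), 'qvel': array([ 2.15286342e-04, -1.10138278e-03,  9.85717185e-04,  7.76411583e-04,
       -8.78429658e-05,  2.87163713e-04,  3.56087805e-04]), 'joint_efforts': array([-5.31927362e-04, -4.91290998e+01, -4.03769799e-01, -3.12535357e+01,
       -6.38032285e-02,  4.36724047e-02,  1.41085875e-04]), 'ee_pos': array([ 260.4867053 , -594.89844123,  221.4379198 ]), 'tool_rot': array([[ 4.01232869e-01, -9.15975668e-01, -8.71838196e-04],
       [-9.15974009e-01, -4.01233804e-01,  1.74615651e-03],
       [-1.94924783e-03,  9.79657403e-05, -9.99998095e-01]]), 'ft_force': array([ 0.51612895, -0.04813132,  0.28299942]), 'wrist_torque': array([-0.00538699,  0.00170733,  0.02202887]), 'width': 86.88812119051865}
scene 510.3654209362969 510.3654209362969 310.62413952204804 241.47289643039846 [[-0.888, -0.234, 0.396, 142.444], [-0.46, 0.482, -0.746, 627.935], [-0.017, -0.844, -0.536, 553.962], [0.0, 0.0, 0.0, 1.0]]
top 542.6409291149065 542.6409291149065 317.6092053812221 241.58039843993333 [[0.019, -0.994, 0.105, 397.578], [-1.0, -0.02, -0.012, -43.585], [0.014, -0.105, -0.994, 1253.567], [0.0, 0.0, 0.0, 1.0]]
```

View pics/scene0.png

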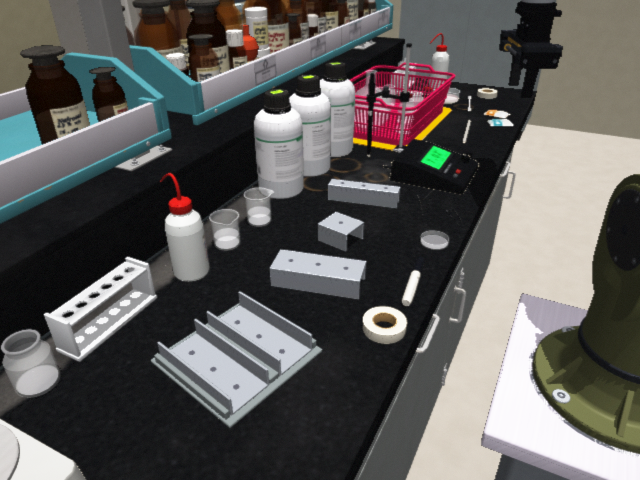

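View pics/top0.png

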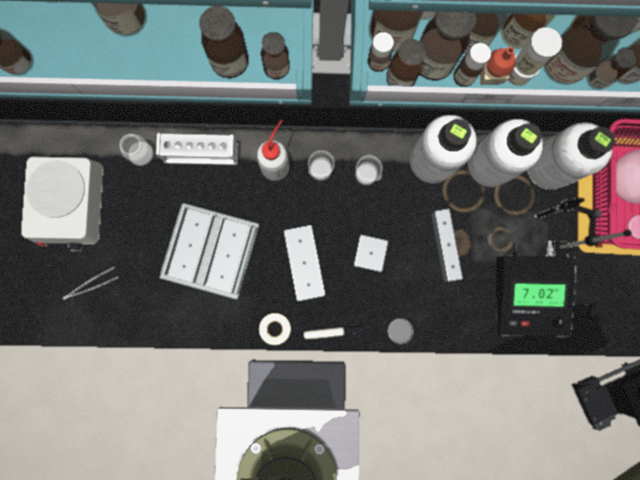

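The top view shows the cradle at about (210,251), the wide channel at (305,262), the short offcut at (371,253) and the narrow channel at (447,244). I'll measure the first two.

```bash
cat > h.py <<'E'
import numpy as np,cv2,pickle
def ray(d,u,v,z):
    T=np.array(d["world_from_camera"]);c=T[:3,:3]@np.array([(u-d["cx"])/d["fx"],(v-d["cy"])/d["fy"],1]);o=T[:3,3]
    return o+c*(z-o[2])/c[2]
def proj(d,p):
    T=np.array(d["world_from_camera"]);c=T[:3,:3].T@(np.array(p)-T[:3,3]);return np.array([d["fx"]*c[0]/c[2]+d["cx"],d["fy"]*c[1]/c[2]+d["cy"]])
def blob(d,box,thr=120,z=40):
    x0,y0,x1,y1=box;g=cv2.cvtColor(d["color"],cv2.COLOR_RGB2GRAY)
    m=np.zeros_like(g);m[y0:y1,x0:x1]=(g[y0:y1,x0:x1]>thr)*255
    cs,_=cv2.findContours(m,cv2.RETR_EXTERNAL,cv2.CHAIN_APPROX_NONE);c=max(cs,key=cv2.contourArea)
    P=np.array([ray(d,u,v,z)[:2] for u,v in c[:,0,:]],np.float32)
    return cv2.minAreaRect(P),cv2.boxPoints(cv2.minAreaRect(P)),cv2.minAreaRect(c)
E
python3 - <<'E'
from h import *
d=pickle.load(open("top0.pkl","rb"))
for t in(90,130,160):
  for n,b,z in(("wide",(275,215,340,308),40),("short",(345,225,395,280),40),("narrow",(425,200,470,290),40),("cradle",(150,195,267,305),6),("cradle38",(150,195,267,305),38)):
    r,bx,_=blob(d,b,t,z);print(t,n,np.round(r[0],1),np.round(r[1],1),round(r[2],2),bx.round(0).tolist())
c=d["color"]
cv2.imwrite("pics/crop0.png",cv2.resize(c[190:315,145:350,::-1],None,fx=3.9,fy=3.9,interpolation=cv2.INTER_CUBIC))
E
```

```text
90 wide [478.1 -27.9] [163.8  66.6] 12.26 [[391.0, -13.0], [405.0, -78.0], [565.0, -43.0], [551.0, 22.0]]
90 short [ 502.7 -177.4] [66.4 74. ] 78.58 [[460.0, -203.0], [532.0, -217.0], [546.0, -152.0], [473.0, -138.0]]
90 narrow [ 525.2 -352.8] [163.2  38.2] 10.37 [[441.0, -349.0], [448.0, -386.0], [609.0, -357.0], [602.0, -319.0]]
90 cradle [503.8 191.7] [187.7 183.4] 75.66 [[392.0, 124.0], [569.0, 78.0], [616.0, 260.0], [438.0, 305.0]]
90 cradle38 [501.1 185.7] [182.8 178.7] 75.66 [[392.0, 119.0], [565.0, 75.0], [610.0, 252.0], [437.0, 296.0]]
130 wide [478.3 -27.8] [162.5  65. ] 12.15 [[392.0, -13.0], [406.0, -77.0], [565.0, -42.0], [551.0, 21.0]]
130 short [ 502.6 -177.2] [64.5 72.6] 78.82 [[461.0, -202.0], [532.0, -216.0], [544.0, -153.0], [473.0, -138.0]]
130 narrow [ 525.1 -351.9] [161.8  34.8] 10.37 [[442.0, -349.0], [449.0, -384.0], [608.0, -354.0], [601.0, -320.0]]
130 cradle [503.7 191.7] [184.7 180.3] 75.6 [[393.0, 125.0], [568.0, 80.0], [614.0, 259.0], [439.0, 304.0]]
130 cradle38 [501.  185.7] [179.9 175.6] 75.6 [[394.0, 120.0], [564.0, 77.0], [608.0, 251.0], [438.0, 295.0]]
160 wide [477.7 -28.1] [160.5  64. ] 11.9 [[393.0, -13.0], [406.0, -76.0], [563.0, -43.0], [550.0, 20.0]]
160 short [ 502.5 -177. ] [63.3 69.7] 78.82 [[462.0, -201.0], [531.0, -215.0], [543.0, -153.0], [474.0, -139.0]]
160 narrow [ 525.2 -352.1] [158.5  31.8] 10.15 [[444.0, -350.0], [450.0, -382.0], [606.0, -354.0], [600.0, -322.0]]
160 cradle [503.6 191.9] [183.  178.2] 75.81 [[395.0, 125.0], [568.0, 81.0], [612.0, 259.0], [440.0, 302.0]]
160 cradle38 [500.9 185.8] [178.3 173.6] 75.81 [[395.0, 121.0], [563.0, 78.0], [607.0, 251.0], [439.0, 294.0]]
```

View pics/crop0.png

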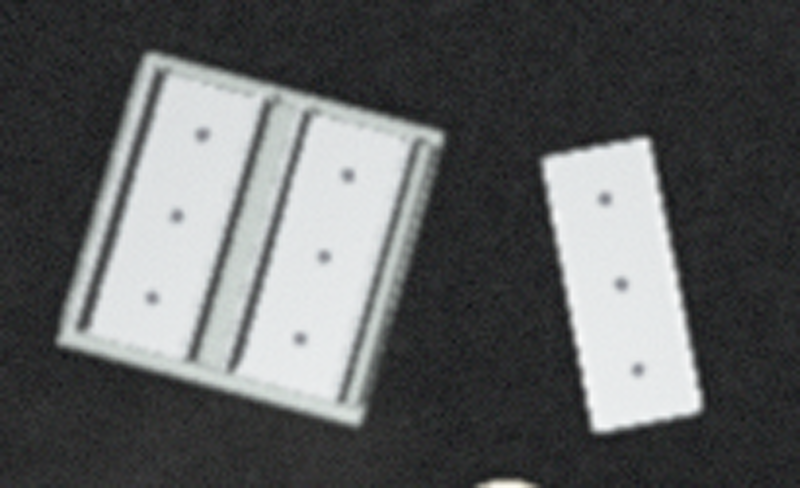

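Run:
```python
from h import *
d=pickle.load(open("top0.pkl","rb"));s=pickle.load(open("scene0.pkl","rb"))
def holes(d,box):
    g=cv2.cvtColor(d["color"],cv2.COLOR_RGB2GRAY);out=[]
    x0,y0,x1,y1=box;c=cv2.resize(g[y0:y1,x0:x1],None,fx=4,fy=4,interpolation=cv2.INTER_CUBIC)
    b=cv2.morphologyEx(c,cv2.MORPH_BLACKHAT,np.ones((25,25),np.uint8))
    n,l,st,ce=cv2.connectedComponentsWithStats((b>35).astype(np.uint8))
    for i in range(1,n):
        if 15<st[i,4]<400 and max(st[i,2:4])<28: out.append(((ce[i]+.5)/4-.5+[x0,y0]))
    return out
print("wide");[print(h.round(1),ray(d,*h,40).round(1)) for h in holes(d,(285,225,330,300))]
print("cradle");[print(h.round(1),ray(d,*h,10).round(1)) for h in holes(d,(165,205,255,297))]
print("scene wide");[print(h.round(1),ray(s,*h,40).round(1)) for h in holes(s,(270,250,368,280))]
print("scene cradle");[print(h.round(1),ray(s,*h,10).round(1)) for h in holes(s,(155,295,320,415))]
```

```text
wide
[285.1 229.5] [551.3  16.2  40. ]
[299.7 240.6] [527.  -17.3  40. ]
[303.9 262.4] [477.9 -27.8  40. ]
[308.2 284.3] [429.2 -38.4  40. ]
cradle
[180.5 205.2] [606.9 260.6  10. ]
[196.5 224.1] [563.5 222.   10. ]
[233.8 234.6] [541.  135.3  10. ]
[189.9 244.9] [514.9 234.9  10. ]
[227.7 255.4] [492.7 147.6  10. ]
[183.5 266. ] [466.4 247.3  10. ]
[221.5 276.4] [444.3 159.9  10. ]
[165.1 279.6] [434.5 287.8  10. ]
[237.  292.1] [409.2 123.3  10. ]
scene wide
[278.2 250.7] [561.9 -33.7  40. ]
[343.1 253.5] [451.4 -77.2  40. ]
[290.5 260. ] [526.9 -17.1  40. ]
[270.7 263. ] [553.9   6.3  40. ]
[317.6 263.8] [478.1 -27.8  40. ]
[345.5 267.8] [429.2 -38.3  40. ]
[270.2 268. ] [546.5  19.8  40. ]
[361.1 278.9] [392.4 -20.3  40. ]
scene cradle
[249.7 295.6] [559.3  69.8  10. ]
[217.3 315.3] [578.5 136.3  10. ]
[236.9 321.8] [540.8 135.3  10. ]
[204.6 322.3] [586.7 159.2  10. ]
[258.5 335.8] [492.4 147.5  10. ]
[155.7 342.8] [624.9 230.5  10. ]
[168.  346.5] [602.7 228.3  10. ]
[318.6 346.1] [399.3 126.1  10. ]
[155.2 348.9] [616.8 240.9  10. ]
[156.2 351.5] [611.7 244.4  10. ]
[281.5 350.9] [444.2 159.8  10. ]
[191.3 352.3] [563.2 222.2  10. ]
[318.6 353.5] [392.3 140.   10. ]
[155.5 365.9] [592.4 267.3  10. ]
[212.2 413.5] [467.9 298.7  10. ]
[246.7 413.5] [427.5 278.6  10. ]
```

Request:
{"name": "arm_command", "arguments": {
  "deltas": [
    [[0, 0, 0, 0, 0, 0.1, 1], [0, 0, 0, 0, 0, 0.1, 1]]
  ],
  "force": 25
}}

```text
time_s: 0.35
ee_pos: [260.5, -595.1, 221.9]
tool_rot: [[0.208, -0.978, -0.001], [-0.978, -0.208, 0.001], [-0.001, 0.0, -1.0]]
ft_force: [0.4, 0.0, -0.6]
width: 87.1
```

Request:
{"name": "arm_command", "arguments": {
  "deltas": [
    [[-0.0425, -0.0276, 0, 0, 0, 0, 1], [-0.0425, -0.0276, 0, 0, 0, 0, 1], [-0.0425, -0.0276, 0, 0, 0, 0, 1], [-0.0425, -0.0276, 0, 0, 0, 0, 1], [-0.0425, -0.0276, 0, 0, 0, 0, 1]]
  ]
}}

```text
time_s: 0.98
ee_pos: [351.0, -356.7, 222.2]
tool_rot: [[0.211, -0.977, -0.0], [-0.977, -0.211, 0.0], [-0.0, 0.0, -1.0]]
ft_force: [0.6, -1.0, 0.7]
width: 87.1
```

Request:
{"name": "arm_command", "arguments": {
  "deltas": [
    [[-0.0425, -0.0276, 0, 0, 0, 0, 1], [-0.0425, -0.0276, 0, 0, 0, 0, 1], [-0.0425, -0.0276, 0, 0, 0, 0, 1], [-0.0425, -0.0276, 0, 0, 0, 0, 1], [-0.0425, -0.0276, 0, 0, 0, 0, 1]]
  ]
}}

```text
time_s: 1.6
ee_pos: [440.8, -120.1, 222.3]
tool_rot: [[0.211, -0.977, -0.0], [-0.977, -0.211, -0.0], [0.0, 0.0, -1.0]]
ft_force: [0.7, 0.6, -0.7]
width: 87.2
```

Request:
{"name": "arm_command", "arguments": {
  "deltas": [
    [[-0.0425, -0.0276, 0, 0, 0, 0, 1], [-0.0425, -0.0276, 0, 0, 0, 0, 1], [0, 0, 0.04, 0, 0, 0, 1], [0, 0, 0.04, 0, 0, 0, 1], [0, 0, 0, 0, 0, 0, 1]]
  ]
}}

```text
time_s: 2.22
ee_pos: [473.9, -26.7, 139.7]
tool_rot: [[0.212, -0.977, -0.007], [-0.977, -0.212, 0.001], [-0.003, 0.006, -1.0]]
ft_force: [0.5, -0.1, 1.4]
width: 87.0
```

Run:
```python
from rig import readout, imaging
from h import *
d=imaging.snapshot("wrist");pickle.dump(d,open("w1.pkl","wb"));cv2.imwrite("pics/w1.png",d["color"][:,:,::-1])
s=readout.observe();print(s["ee_pos"],s["tool_rot"].round(4),s["joint_pos"].round(2))
for p in((478,-27.8,40),(527,-17.2,40)):print(proj(d,p))
```

```text
[475.7601605  -26.90554884 141.88820329] [[ 2.113e-01 -9.774e-01 -2.700e-03]
 [-9.774e-01 -2.113e-01  7.000e-04]
 [-1.200e-03  2.500e-03 -1.000e+00]] [ 0.6   0.04 -0.61  1.95  0.02  1.16 -1.37]
[320.93627429 234.46539517]
[321.03878186 166.86775287]
```

View pics/w1.png

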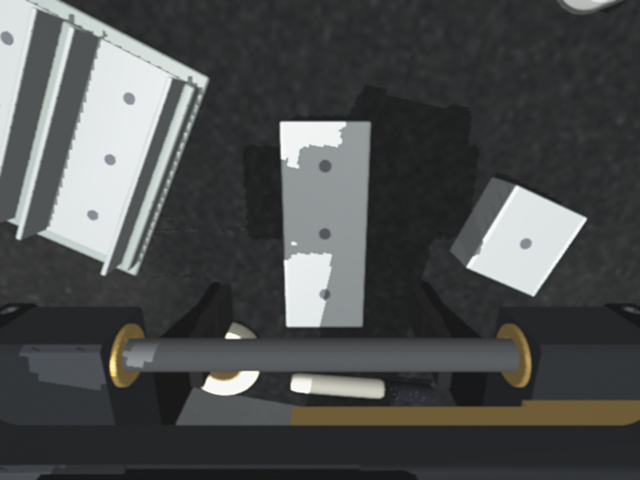

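The wrist view agrees with the measurement: the middle hole is at (325,234) against a predicted (321,234). Next I descend.

Request:
{"name": "arm_command", "arguments": {
  "deltas": [
    [[0, 0, 0.03, 0, 0, 0, 1], [0, 0, 0.03, 0, 0, 0, 1], [0, 0, 0.02, 0, 0, 0, 1], [0, 0, 0, 0, 0, 0, 1]]
  ]
}}

```text
time_s: 2.78
ee_pos: [477.0, -27.3, 63.1]
tool_rot: [[0.211, -0.978, -0.0], [-0.978, -0.211, 0.0], [-0.0, 0.0, -1.0]]
ft_force: [-0.1, -0.0, -0.3]
width: 87.2
```

Request:
{"name": "arm_command", "arguments": {
  "deltas": [
    [[0, 0, 0.025, 0, 0, 0, 1], [0, 0, 0.022, 0, 0, 0, 1], [0, 0, 0, 0, 0, 0, 1], [0, 0, 0, 0, 0, 0, 0.5]]
  ]
}}

```text
time_s: 3.28
ee_pos: [478.4, -27.2, 17.4]
tool_rot: [[0.211, -0.977, 0.003], [-0.977, -0.211, -0.001], [0.001, -0.003, -1.0]]
ft_force: [0.3, -0.1, -0.3]
width: 82.4
```

Request:
{"name": "arm_command", "arguments": {
  "deltas": [
    [[0, 0, 0, 0, 0, 0, 0.5], [0, 0, 0, 0, 0, 0, 0.5], [0, 0, 0, 0, 0, 0, 0.5], [0, 0, 0, 0, 0, 0, 0.5]]
  ]
}}

```text
time_s: 3.78
ee_pos: [477.4, -27.4, 16.3]
tool_rot: [[0.211, -0.977, 0.001], [-0.977, -0.211, -0.001], [0.001, -0.001, -1.0]]
ft_force: [0.1, -0.7, 5.8]
width: 61.9
```

Request:
{"name": "arm_command", "arguments": {
  "deltas": [
    [[0, 0, 0, 0, 0, 0, 0.4], [0, 0, -0.02, 0, 0, 0, 0.4], [0, 0, -0.03, 0, 0, 0, 0.4], [0, 0, -0.03, 0, 0, 0, 0.4], [0, 0, -0.02, 0, 0, 0, 0.4]]
  ]
}}

```text
time_s: 4.4
ee_pos: [476.7, -26.7, 116.3]
tool_rot: [[0.211, -0.977, 0.0], [-0.977, -0.211, 0.0], [-0.0, -0.0, -1.0]]
ft_force: [0.2, 0.7, -2.3]
width: 61.6
```

Request:
{"name": "arm_command", "arguments": {
  "deltas": [
    [[0, 0, 0, 0, 0, 0.154, 0.4], [0, 0, 0, 0, 0, 0.154, 0.4], [0, 0, 0, 0, 0, 0.154, 0.4], [0, 0, 0, 0, 0, 0, 0.4]]
  ]
}}

```text
time_s: 4.9
ee_pos: [476.1, -26.8, 114.9]
tool_rot: [[-0.245, -0.97, -0.001], [-0.97, 0.245, 0.0], [0.0, 0.001, -1.0]]
ft_force: [-0.0, 0.0, -2.3]
width: 61.8
```

Request:
{"name": "arm_command", "arguments": {
  "deltas": [
    [[-0.0437, 0.0055, 0, 0, 0, 0, 0.4], [-0.0437, 0.0055, 0, 0, 0, 0, 0.4], [-0.0437, 0.0055, 0, 0, 0, 0, 0.4], [-0.0437, 0.0055, 0, 0, 0, 0, 0.4], [-0.0437, 0.0055, 0, 0, 0, 0, 0.4]]
  ]
}}

```text
time_s: 5.52
ee_pos: [503.8, 192.7, 115.1]
tool_rot: [[-0.244, -0.97, -0.001], [-0.97, 0.244, -0.0], [0.0, 0.001, -1.0]]
ft_force: [1.2, 0.2, -2.5]
width: 62.2
```

Request:
{"name": "arm_command", "arguments": {
  "deltas": [
    [[0, 0, 0, 0, 0, 0, 0.4], [0, 0, 0.01, 0, 0, 0, 0.4], [0, 0, 0, 0, 0, 0, 0.4]]
  ]
}}

```text
time_s: 5.9
ee_pos: [503.1, 189.4, 103.9]
tool_rot: [[-0.248, -0.969, -0.003], [-0.969, 0.248, -0.002], [0.002, 0.002, -1.0]]
ft_force: [0.3, -0.1, -2.5]
width: 61.5
```

Run:
```python
from rig import readout, imaging
from h import *
for n in("wrist","scene"):
    d=imaging.snapshot(n);pickle.dump(d,open(n+"2.pkl","wb"));cv2.imwrite(f"pics/{n}2.png",d["color"][:,:,::-1])
    print(n,proj(d,(503.8,191.3,130)))
s=readout.observe();print(s["ee_pos"],s["tool_rot"].round(4),s["joint_pos"].round(2),s["width"],s["time_s"])
```

```text
wrist [312.53415015 331.75696278]
scene [227.87821289 287.59458821]
[503.91784083 190.01732171 105.01805391] [[-2.482e-01 -9.687e-01 -8.000e-04]
 [-9.687e-01  2.482e-01 -9.000e-04]
 [ 1.100e-03  6.000e-04 -1.000e+00]] [ 0.26  0.25 -0.75  1.85  0.19  1.11 -2.38] 61.68251589198106 6.0
```

View pics/wrist2.png

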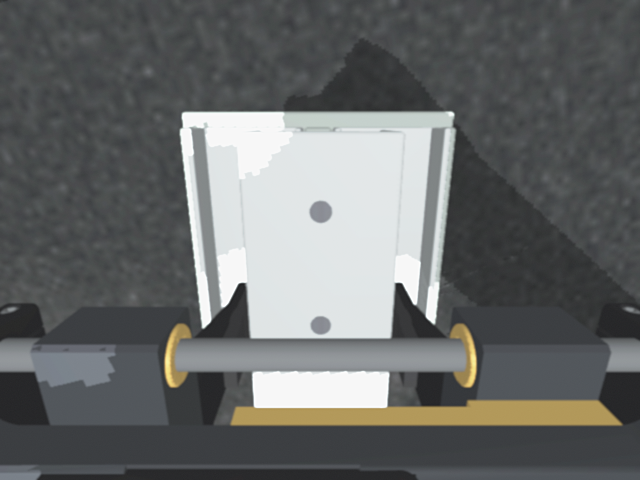

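View pics/scene2.png

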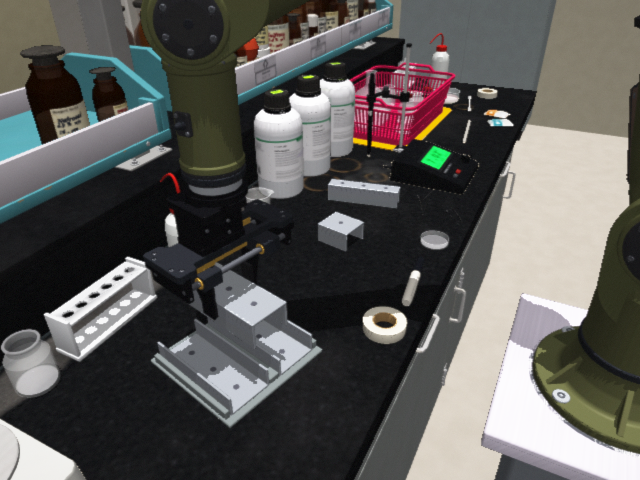

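The wrist view shows the channel (holes at (320,212) and (320,325)) centred between the outer flanges at x = 190 and 448. The yaw matches. Descending.

Request:
{"name": "arm_command", "arguments": {
  "deltas": [
    [[0, 0, 0.02, 0, 0, 0, 0.4], [0, 0, 0.02, 0, 0, 0, 0.4], [0, 0, 0.012, 0, 0, 0, 0.4], [0, 0, 0, 0, 0, 0, 0.4]]
  ]
}}

```text
time_s: 6.5
ee_pos: [502.8, 191.3, 51.9]
tool_rot: [[-0.246, -0.969, -0.003], [-0.969, 0.246, -0.0], [0.001, 0.003, -1.0]]
ft_force: [0.3, -0.4, -0.5]
width: 61.6
```

Request:
{"name": "arm_command", "arguments": {
  "deltas": [
    [[0, 0, 0.01, 0, 0, 0, 0.4], [0, 0, 0.008, 0, 0, 0, 0.4], [0, 0, 0.005, 0, 0, 0, 0.4], [0, 0, 0, 0, 0, 0, 0.4]]
  ]
}}

```text
time_s: 7.0
ee_pos: [503.7, 191.4, 30.1]
tool_rot: [[-0.247, -0.969, -0.001], [-0.969, 0.247, -0.0], [0.0, 0.001, -1.0]]
ft_force: [-0.7, 0.9, -1.7]
width: 61.7
```

Request:
{"name": "arm_command", "arguments": {
  "deltas": [
    [[0, 0, 0.003, 0, 0, 0, 0.4], [0, 0, 0.001, 0, 0, 0, 0.4], [0, 0, 0, 0, 0, 0, 0.4]]
  ]
}}

```text
time_s: 7.38
ee_pos: [504.1, 191.5, 26.6]
tool_rot: [[-0.247, -0.969, 0.0], [-0.969, 0.247, -0.0], [0.0, -0.0, -1.0]]
ft_force: [0.8, -0.8, -1.2]
width: 62.1
```

Request:
{"name": "arm_command", "arguments": {
  "deltas": [
    [[0, 0, 0, 0, 0, 0, 0.95], [0, 0, 0, 0, 0, 0, 0.95], [0, 0, 0, 0, 0, 0, 0.95], [0, 0, 0, 0, 0, 0, 0.95]]
  ]
}}

```text
time_s: 7.88
ee_pos: [504.1, 191.6, 26.6]
tool_rot: [[-0.247, -0.969, 0.0], [-0.969, 0.247, -0.0], [-0.0, -0.0, -1.0]]
ft_force: [-0.0, 0.2, -0.3]
width: 81.8
```

Request:
{"name": "arm_command", "arguments": {
  "deltas": [
    [[0, 0, -0.015, 0, 0, 0, 0.95], [0, 0, -0.03, 0, 0, 0, 0.95], [0, 0, -0.05, 0, 0, 0, 0.95], [0, 0, -0.05, 0, 0, 0, 0.95], [0, 0, -0.03, 0, 0, 0, 0.95]]
  ]
}}

```text
time_s: 8.5
ee_pos: [504.9, 192.4, 205.5]
tool_rot: [[-0.246, -0.969, 0.004], [-0.969, 0.246, 0.001], [-0.002, -0.004, -1.0]]
ft_force: [-0.0, 0.1, 0.1]
width: 83.0
```

Request:
{"name": "arm_command", "arguments": {
  "deltas": [
    [[0.05, 0, 0, 0, 0, 0, 0.95], [0.05, 0, 0, 0, 0, 0, 0.95], [0.05, 0, 0, 0, 0, 0, 0.95], [0.05, 0, 0, 0, 0, 0, 0.95], [0, 0, 0, 0, 0, 0, 0.95]]
  ]
}}

```text
time_s: 9.12
ee_pos: [454.0, -6.3, 202.4]
tool_rot: [[-0.254, -0.967, 0.001], [-0.967, 0.254, -0.002], [0.002, -0.001, -1.0]]
ft_force: [-0.5, 0.0, -0.7]
width: 82.6
```

Run:
```python
from rig import readout, imaging
from h import *
for n in("top","scene"):
    d=imaging.snapshot(n);pickle.dump(d,open(n+"3.pkl","wb"));c=d["color"]
    cv2.imwrite(f"pics/{n}3.png",c[:,:,::-1])
    b=(165,200,265,305) if n=="top" else (150,250,330,420)
    cv2.imwrite(f"pics/{n}3c.png",cv2.resize(c[b[1]:b[3],b[0]:b[2],::-1],None,fx=4 if n=="scene" else 5,fy=3.5 if n=="scene" else 5,interpolation=cv2.INTER_CUBIC))
    g=cv2.cvtColor(c,cv2.COLOR_RGB2GRAY)
    x0,y0,x1,y1=b;r=cv2.resize(g[y0:y1,x0:x1],None,fx=4,fy=4,interpolation=cv2.INTER_CUBIC)
    k=cv2.morphologyEx(r,cv2.MORPH_BLACKHAT,np.ones((25,25),np.uint8))
    N,l,st,ce=cv2.connectedComponentsWithStats((k>35).astype(np.uint8))
    for i in range(1,N):
        if 15<st[i,4]<400 and max(st[i,2:4])<28:
            h=(ce[i]+.5)/4-.5+[x0,y0];p=ray(d,*h,50)[:2]-[503.8,191.3]
            a=np.radians(-14.3);print(n,h.round(1),"seat-frame xy at z50",round(p@[np.cos(a),np.sin(a)],1),round(p@[-np.sin(a),np.cos(a)],1))
s=readout.observe();print(s["ee_pos"],s["ft_force"],s["time_s"])
```

```text
top [183.8 200.7] seat-frame xy at z50 90.2 77.3
top [196.3 224.2] seat-frame xy at z50 46.9 35.1
top [211.6 226.6] seat-frame xy at z50 50.7 0.8
top [233.8 234.5] seat-frame xy at z50 46.9 -51.7
top [189.9 245. ] seat-frame xy at z50 -1.5 35.4
top [205.  248.2] seat-frame xy at z50 0.4 1.0
top [227.6 255.4] seat-frame xy at z50 -1.5 -51.7
top [235.4 259.3] seat-frame xy at z50 -5.3 -70.9
top [183.5 266. ] seat-frame xy at z50 -50.1 35.4
top [198.7 269.9] seat-frame xy at z50 -49.5 0.7
top [221.5 276.4] seat-frame xy at z50 -49.8 -51.9
top [165.1 279.7] seat-frame xy at z50 -89.6 65.7
scene [174.7 277.5] seat-frame xy at z50 175.7 -23.2
scene [152.7 294.9] seat-frame xy at z50 163.5 27.7
scene [229.3 307. ] seat-frame xy at z50 47.2 -32.3
scene [210.9 316.9] seat-frame xy at z50 50.5 0.9
scene [168.1 346.5] seat-frame xy at z50 46.6 80.3
scene [285.4 349.8] seat-frame xy at z50 -82.6 -22.4
scene [158.2 350.9] seat-frame xy at z50 49.8 94.4
scene [191.3 352.3] seat-frame xy at z50 12.6 65.9
scene [150.6 360.1] seat-frame xy at z50 42.8 111.4
scene [286.5 365.9] seat-frame xy at z50 -104.6 -1.9
scene [269.4 373.2] seat-frame xy at z50 -96.7 22.2
scene [256.6 388.7] seat-frame xy at z50 -103.1 51.2
scene [218.3 418.6] seat-frame xy at z50 -102.0 112.8
scene [240.7 418.5] seat-frame xy at z50 -122.2 95.1
[454.9018606   -1.91987571 202.43912529] [-0.34857855  0.93517438 -0.14867014] 9.225
```

View pics/scene3c.png

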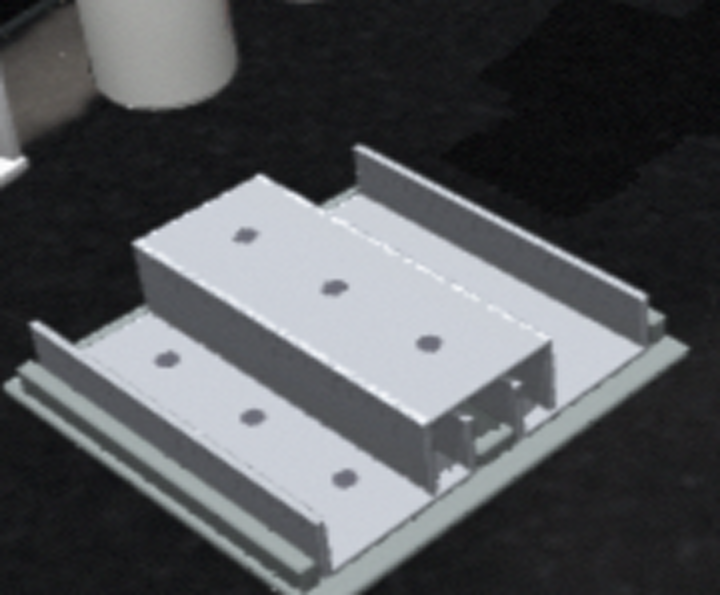

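View pics/top3.png

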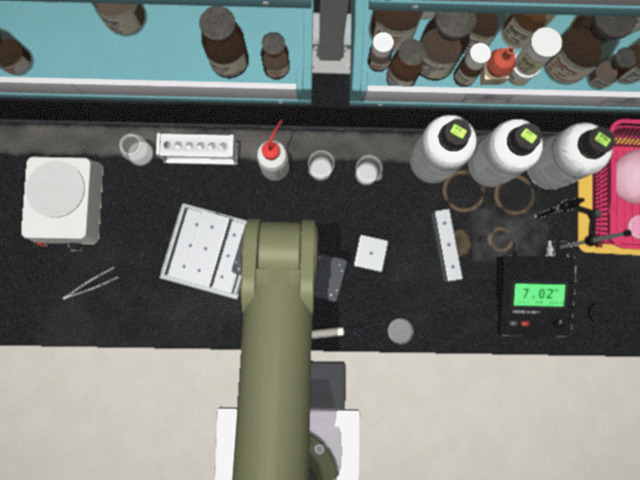

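The channel is seated. It stands over both inner flanges, its holes lie within 1 mm of the centre line, the scene and top views agree at web height 50, and the bystanders have not moved. The arm is clear, so I'm handing in.

```bash
python3 -c "
from rig import sign_off
print(sign_off())"
```

```text
the job is handed in; nothing more can be done
None
```

I picked up the wide full-length channel, turned it about 26.5° to match the pair, and lowered it into the cradle. I then opened the gripper and drew the arm clear before handing in at about 9.2 s.

**Placement:** in the last top view, the holes in the channel's web lie 0.7 to 1.0 mm off the centre line. The middle hole is 0.4 mm from mid-length, so the ends are about level with the pair's. One hole seen in the scene camera gave the same position at a web height of 50 mm, which is the height expected when the channel is seated. The scene picture shows it standing level over the two inner flanges, with one flange in each trough.

**Bystanders:** the narrow channel and the short offcut look unmoved in the last top picture. I judged that by eye and did not measure them again.

**Forces:** the highest wrist-force reading was about 6 N, when the gripper closed on the channel.

**Disagreements:** the wrist camera put the channel's middle hole about 4 pixels from where I predicted before the grasp, which I took to be within calibration error. In the scene picture, only one of the three web holes was picked up cleanly by the automatic detection.

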